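# Seat the paint drawer and snap the jar's cap on

### The arm

A 6-joint arm with a two-finger parallel gripper is mounted at the origin on the work surface. World frame = base frame: x ahead of the robot, y to its left, z up, the work surface at z = 0. Lengths are in m, angles in rad, forces in N, time in s.
With the tool pointing down it reaches from about 0.35 to 0.975 m from the base axis. Payload 4.9 kg.
Tool frame: the origin (TCP) lies on the centre line of the jaws, within the pads' length; the fingertips stand 8 mm ahead of it and the grasp point (between the pads) lies 11 mm behind it; z points along the fingers, y is the line along which they close (so a half turn about z gives the same grasp; the last joint's range is limited). The gripper opens to 85 mm and grips with 20 to 120 N. Pads are 22 mm wide; open, the fingers measure 114 mm over their backs; the gripper's body (76 mm by 85 mm) begins 54 mm behind the grasp point. The pads swing forward as they close: fully open they stand 13 mm farther back than shut.
Start: joints at [-1.29, 0.053, 1.613, -0, 1.476, -0.119], TCP at [0.243, -0.576, 0.239] pointing down, gripper open.
Joint ranges: [-3.01, 3.01], [-1.01, 2.22], [0.06, 2.58], [-1.02, 4.17], [0.09, 2.62], [-3.14, 3.14]. Speed limits (rad/s): [2.57, 2.57, 3.14, 3.14, 3.14, 3.14].

### API

Orientations are given as a rotation vector (axis times angle).
In Python, from station import ctrl gives the robot as it stands.
- The arm moves only by the shell command python3 -m jog 'ROWS' [FORCE]. ROWS is rows parted by semicolons, their numbers by spaces, 1 to 20 of them, each of 7 numbers: the finger opening in m, then dx, dy, dz in m, then a rotation vector rx, ry, rz in rad; each row is the pose to reach, as a shift and turn from the pose commanded when the command began, along the tool's axes at that moment; what a row does not reach only later rows make up. A row lasts 1/12 s, in which the tool goes at most 0.0417 m and 0.125 rad, less where a joint would pass 70% of its speed; a pose out of reach is approached as far as the arm can. The fingers move at their own pace and stop on an object; FORCE is the grip in N (left out, the last holds). Time passes only in rows, so rows that do not move let the fingers close. It prints the time, the measured TCP pose, the force, the opening and the grip force at its end.
- ctrl.get_obs(): the state, without advancing time (a new reading comes with each control period).
- ctrl.get_image(name): name is "scene" or "top" or "wrist"; returns the picture (480x640x3 uint8, red, green, blue); there is no depth.
- ctrl.camera_params(name): a dict with "fx", "fy", "cx", "cy" (pixels), "T" (4x4, takes a point from camera to world coordinates); the wrist camera has in their place "tool_from_camera" (4x4, takes a point from camera to tool coordinates, whose origin is the TCP and whose axes are the flange's). Camera axes: x right, y down, z forward; pixel columns grow to the right and rows downward; lengths in m; the calibration is good to about 2 mm. A picture is of the moment at which its call begins: read the wrist's pose just before it. camera_params takes no time and is no camera call.
- ctrl.finish_job(): hands the job in; it is judged then, once.
Trained networks look in the newest picture that a camera, given by its name, has taken for a name from the list of things; names that differ only in an ending like _2 or _b are one class to them, and where a whole thing is asked for, a point or a joint stands for the part that bears it (a point fixed in the world has none). Each returns a list of dicts, best first, with "p" (0 to 1); they miss things now and then, are a little off and sometimes report something else, mostly with a low value. They report only what shows in the picture. A call takes as long as a camera call.
- ctrl.find_in(camera, thing): "extent" ([left, top, right, bottom] in pixels, round what is visible of it).
- ctrl.cut_out(camera, thing): "mask" (480x640 bool, what is visible of it) and "extent" ([left, top, right, bottom] in pixels, round what is visible of it).
- ctrl.tip_of(camera, thing): "xy" ([column, row] in pixels: a listed point, or the origin of a listed thing).
The state is a dict: "t": time; "q": joint angles; "dq": joint speeds; "effort": joint torques, N m; "tool_pos": TCP position; "tool_rot": TCP orientation; "contact_force": force on the tool from outside, world axes, zero at the start; "wrist_torque": the same for the moment, N m; "opening": finger opening in m; "grip_force": force on a finger pad.
Only numpy, scipy, OpenCV 4.12 (cv2) and the standard library are available. Lean on these libraries where they do the work, as an engineer would, in place of code of your own. Each camera call takes 0.05 s, during which the arm holds its last target. There are 200 camera calls.

### The job

Put the open paint jar in order: first push the pulled-out drawer that carries it fully home until it clicks into its seat, then fetch the white snap cap from the bench and press it onto the jar's neck until it clicks down flush on the jar's shoulder. Keep pressing down after the click and finish while still pressing the cap down firmly (about 10 N): the program ends with the gripper holding the cap down, and nothing is let go. Leave the bowl, the glue bottle and the wooden box where they stand.

Things in the scene. Friction and masses are not known exactly. Their poses are not given: they have to be found in the camera images.
- cap: White plastic snap cap, a plain cylinder 40 mm in diameter and 32 mm high, about 30 g, loose on the bench, open side down. Origin: centre of its open underside; z up through its closed top. Its hole has a 24 mm wide, 3 mm high inner lip at the open end, then is 32 mm wide, 23 mm deep in all. Grasp it across its sides from above.
- jar: Open grey paint jar fixed upright in the drawer and moving with it: body 44 mm in diameter, 40 mm high, with a flat shoulder on top, then a bare neck 21 mm in diameter ending 20 mm above the shoulder in a cone with a 12 mm tip. Four sprung round beads stand 4 mm out of the neck, 9 mm above the shoulder. Origin: centre of its underside, 30 mm above the bench.
- jar_shoulder (a point): Centre of the jar's shoulder, 70 mm above the bench, on the neck's axis; z up. The cap's underside must end here. Its lip meets the beads 13 mm above this; pressing on takes about 6 to 9 N, falls to almost nothing once the lip is over the beads, then the cap clicks down flush onto the shoulder, a rigid stop, and stays on.
- drawer (a joint): How far the drawer is pulled out, in m: 0 fully home against its rigid stop, 0.10 farthest out; starts 0.035 to 0.07. About 1 N of friction; over the last 12 mm a sprung detent resists with about 5 N, then 6 mm from home it clicks over and draws the drawer home.
- drawer_front (a point): Centre of the drawer's outer front face, 36 mm above the bench. Axes: x inward, the level way to push it home, y along the face, z up. The plain upright wooden panel is 146 mm wide, 12 mm thick, from 13 to 59 mm above the bench, with free bench before it. The jar's axis is 87 mm behind the face. Push on the face.
- rack: Low wooden rack fixed to the bench, 255 x 146 mm, holding the drawer between two side rails 42 mm high; its front (-x) roughly faces the robot. Behind the drawer a 50 mm high ledge carries two fixed closed jars of the same kind (tops 122 mm above the bench). Origin: on the bench, midway across, 95 mm behind the front end; x away from the front.
- bowl: Terracotta bowl, 100 mm across and 45 mm high, loose on the bench; a bystander. It and the cap may have swapped sides. Origin: centre of its underside.
- glue: White glue bottle, 48 mm in diameter and 120 mm high, loose, upright; a bystander. Origin: centre of its underside.
- woodbox: Closed pale wooden box, 90 x 60 x 30 mm, loose; a bystander. Origin: centre of its underside.

How it is judged:
On the way, in this order (a step that is already met when the one before it is completed fails the run):
1. the drawer is fully home in its detent (value of joint drawer below 0.003 m), for 0.2 s.
2. the cap has clicked onto the neck and sits flush on the shoulder, the drawer still home (z of cap in the frame of jar_shoulder between -0.004 and 0.003 m and horizontal distance between cap and jar_shoulder below 0.004 m and angle between the z axis of cap and the z axis of jar_shoulder, either way round below 0.1 rad and value of joint drawer below 0.003 m), for 0.2 s.
At the end, for the whole second after the job is handed in: The drawer is within 3 mm of fully home; the cap's underside is within 1.5 mm of the jar's shoulder, within 4 mm of its axis and 0.1 rad of upright on it, at rest; and the robot's fingers are still on the cap (over 4 N) and press it against the jar with more than 4 N, through the last second (z of cap in the frame of jar_shoulder between -0.004 and 0.0015 m and horizontal distance between cap and jar_shoulder below 0.004 m and angle between the z axis of cap and the z axis of jar_shoulder, either way round below 0.1 rad and value of joint drawer below 0.003 m and contact force between cap and jar above 4 N and contact force between the fingers and cap above 4 N and linear speed of cap below 0.02 m/s); the arm keeps its last pose, push and grip.
It fails at once if the bowl is disturbed (moved more than 30 mm) (distance of bowl from where it was at the start of the episode above 0.03 m).
It fails at once if the glue bottle is disturbed (moved more than 30 mm) (distance of glue from where it was at the start of the episode above 0.03 m).
It fails at once if the wooden box is disturbed (moved more than 30 mm) (distance of woodbox from where it was at the start of the episode above 0.03 m).
It also fails if it takes over 58 s, if anything falls off the work surface, if the arm or the gripper's body presses on something with over 40 N, if the wrist force passes 120 N, or if a joint passes its speed limit or range.

## Working session

There is one attempt and no reset: what is moved stays moved. The work goes in short steps, Python scripts to look and compute and a shell command to move; the robot and the scene stay as the last step left them, time stands still between calls to the robot, and variables do not carry over. Pictures are saved under pics/ and viewed, at most 10 in all, crops included, and the job is handed in when it is done.

```bash
mkdir -p pics; cat > h.py <<'E'
import numpy as np, cv2
from scipy.spatial.transform import Rotation as R
from station import ctrl
def ray(cam,uv):
    p=ctrl.camera_params(cam)
    if 'T' in p: T=np.array(p['T'])
    else:
        o=ctrl.get_obs(); W=np.eye(4); W[:3,:3]=R.from_rotvec(o['tool_rot']).as_matrix(); W[:3,3]=o['tool_pos']
        T=W@np.array(p['tool_from_camera'])
    d=np.array([(uv[0]-p['cx'])/p['fx'],(uv[1]-p['cy'])/p['fy'],1.])
    return T[:3,3],T[:3,:3]@d
def at(cam,uv,z):
    o,d=ray(cam,uv); return o+d*(z-o[2])/d[2]
def save(cam,name):
    im=ctrl.get_image(cam); cv2.imwrite('pics/'+name,im[:,:,::-1]); return im
E
python3 - <<'E'
from h import *
o=ctrl.get_obs(); print(o['tool_pos'],R.from_rotvec(o['tool_rot']).as_matrix().round(3))
a=save('top','top.png'); b=save('scene','scene.png')
H={'cap':0,'jar':.03,'jar_shoulder':.07,'drawer_front':.036,'rack':0,'bowl':0,'glue':0,'woodbox':0}
for c in('top','scene'):
  print(c,np.array(ctrl.camera_params(c)['T'])[:3,3].round(3))
  for t,z in H.items():
    for r in ctrl.tip_of(c,t)[:2]: print(t,round(r['p'],2),np.round(r['xy']),at(c,r['xy'],z).round(4))
E
```

```text
[ 0.2431021  -0.57513868  0.23806091] [[ 0.921  0.389 -0.001]
 [ 0.389 -0.921  0.002]
 [ 0.    -0.002 -1.   ]]
top [0.467 0.013 1.102]
cap 0.67 [474. 276.] [ 0.5203 -0.2946  0.    ]
jar 0.83 [300. 219.] [0.634  0.0349 0.03  ]
jar_shoulder 0.73 [300. 212.] [0.6411 0.0356 0.07  ]
drawer_front 0.82 [297. 264.] [0.5488 0.0425 0.036 ]
rack 0.56 [306. 194.] [0.6866 0.0233 0.    ]
bowl 0.94 [152. 329.] [0.4338 0.3205 0.    ]
glue 0.86 [156. 205.] [0.6722 0.3155 0.    ]
woodbox 0.87 [477. 196.] [ 0.6749 -0.308   0.    ]
scene [ 1.351 -0.222  0.666]
cap 0.9 [196. 271.] [ 0.516  -0.2917  0.    ]
jar 0.67 [350. 267.] [0.6367 0.0405 0.03  ]
jar_shoulder 0.9 [348. 256.] [0.6461 0.0326 0.07  ]
jar_shoulder 0.56 [419. 213.] [0.5311 0.2549 0.07  ]
drawer_front 0.64 [338. 243.] [0.5514 0.0393 0.036 ]
drawer_front 0.45 [462. 265.] [0.7067 0.2789 0.036 ]
rack 0.61 [351. 291.] [0.6795 0.0285 0.    ]
bowl 0.82 [420. 214.] [0.4395 0.3107 0.    ]
glue 0.57 [466. 264.] [0.6672 0.3182 0.    ]
woodbox 0.96 [194. 320.] [ 0.6724 -0.3045  0.    ]
woodbox 0.34 [346. 252.] [0.5476 0.0629 0.    ]
```

View pics/top.png

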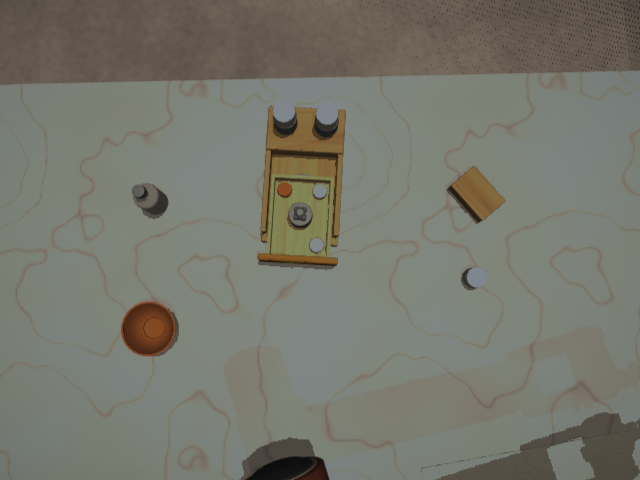

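View pics/scene.png

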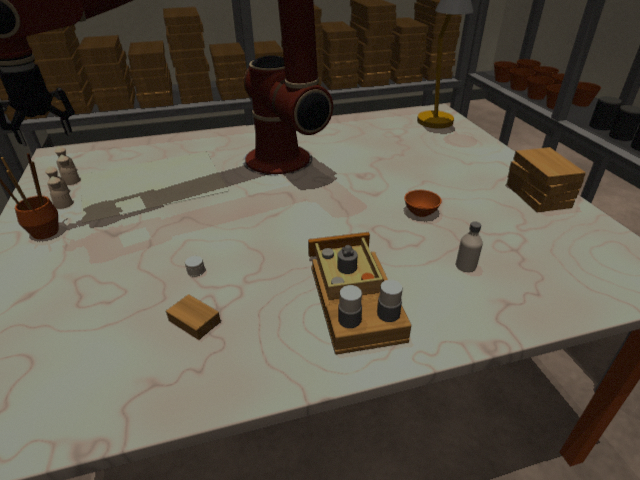

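The top view shows the drawer face at rows ~263-267, columns 258-337. The jar is at (300,214), the cap at (474,277), the bowl at (149,328), the glue at (147,197) and the box at (477,195). The scene view agrees. I'll move in front of the face with the gripper closed.

```bash
R="0 0.45 -0.484 0.038 0 0 0.45"; python3 -m jog '0 0.45 -0.484 0.038 0 0 0.45;0 0.45 -0.484 0.038 0 0 0.45;0 0.45 -0.484 0.038 0 0 0.45;0 0.45 -0.484 0.038 0 0 0.45;0 0.45 -0.484 0.038 0 0 0.45;0 0.45 -0.484 0.038 0 0 0.45;0 0.45 -0.484 0.038 0 0 0.45;0 0.45 -0.484 0.038 0 0 0.45;0 0.45 -0.484 0.038 0 0 0.45;0 0.45 -0.484 0.038 0 0 0.45;0 0.45 -0.484 0.038 0 0 0.45;0 0.45 -0.484 0.038 0 0 0.45;0 0.45 -0.484 0.038 0 0 0.45;0 0.45 -0.484 0.038 0 0 0.45;0 0.45 -0.484 0.038 0 0 0.45;0 0.45 -0.484 0.038 0 0 0.45;0 0.45 -0.484 0.038 0 0 0.45;0 0.45 -0.484 0.038 0 0 0.45;0 0.45 -0.484 0.038 0 0 0.45;0 0.45 -0.484 0.038 0 0 0.45'
python3 - <<'E'
from h import *
o=ctrl.get_obs(); print(o['tool_pos'],R.from_rotvec(o['tool_rot']).as_matrix().round(3),o['opening'])
save('wrist','w1.png')
for t,z in {'jar_shoulder':.07,'drawer_front':.036,'rack':0}.items():
    for r in ctrl.tip_of('wrist',t)[:2]: print(t,round(r['p'],2),np.round(r['xy']),at('wrist',r['xy'],z).round(4))
E
```

```text
t: 2.57
tool_pos: [0.4693, 0.0443, 0.2014]
tool_rot: [3.14, -0.081, 0.0]
contact_force: [-0.3, -0.3, 0.6]
opening: -0.0002
grip_force: 0.0
[0.46926196 0.04430929 0.20139843] [[ 0.999 -0.052  0.   ]
 [-0.052 -0.999 -0.   ]
 [ 0.     0.    -1.   ]] -0.00015733107698096268
drawer_front 0.91 [312. 114.] [0.5517 0.0404 0.036 ]
```

View pics/w1.png

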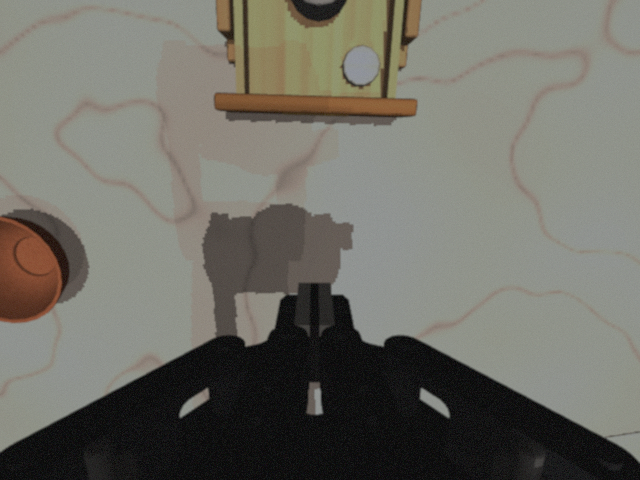

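The wrist view shows the face edge running from (216,107) to (416,114), so the push yaw is about -0.087. I'll turn by 0.035 and descend in front of the face.

```bash
python3 -m jog '0 0 -0.003 0.165 0 0 0.035;0 0 -0.003 0.165 0 0 0.035;0 0 -0.003 0.165 0 0 0.035;0 0 -0.003 0.165 0 0 0.035;0 0 -0.003 0.165 0 0 0.035;0 0 -0.003 0.165 0 0 0.035' && python3 -m jog '0 0.03 0 0 0 0 0;0 0.05 0 0 0 0 0;0 0.06 0 0 0 0 0;0 0.065 0 0 0 0 0;0 0.07 0 0 0 0 0;0 0.075 0 0 0 0 0;0 0.08 0 0 0 0 0'
```

```text
t: 3.27
tool_pos: [0.4673, 0.0479, 0.0343]
tool_rot: [-3.139, 0.136, 0.009]
contact_force: [0.9, 0.6, 0.7]
opening: -0.0001
grip_force: 0.0
t: 3.85
tool_pos: [0.549, 0.0415, 0.0367]
tool_rot: [-3.139, 0.134, 0.001]
contact_force: [-0.8, -0.4, 0.6]
opening: 0.0004
grip_force: 0.6
```

```bash
python3 -m jog '0 0.005 0 0 0 0 0;0 0.010 0 0 0 0 0;0 0.015 0 0 0 0 0;0 0.018 0 0 0 0 0;0 0.021 0 0 0 0 0;0 0.021 0 0 0 0 0'; python3 - <<'E'
from h import *
for c in('top','wrist'):
  for r in ctrl.tip_of(c,'drawer_front')[:1]: print(c,r['p'],at(c,r['xy'],.036))
save('wrist','w2.png')
E
```

```text
t: 4.35
tool_pos: [0.57, 0.0398, 0.036]
tool_rot: [-3.139, 0.134, 0.003]
contact_force: [-1.3, 0.8, 1.6]
opening: -0.0002
grip_force: 0.8
top 0.82 [0.54875878 0.04254781 0.036     ]
wrist 0.91 [0.64771702 0.0330351  0.036     ]
```

```bash
python3 -m jog '0 0.003 0 0 0 0 0;0 0.006 0 0 0 0 0;0 0.008 0 0 0 0 0;0 0.008 0 0 0 0 0'
```

```text
t: 4.83
tool_pos: [0.5788, 0.0389, 0.0364]
tool_rot: [3.139, -0.134, 0.002]
contact_force: [0.1, 0.3, 0.2]
opening: 0.0005
grip_force: 0.0
```

```bash
python3 - <<'E'
from h import *
im=save('top','t2.png'); cv2.imwrite('pics/t2c.png',cv2.resize(im[80:300,220:400,::-1],None,fx=2.7,fy=2.7,interpolation=2))
for c in('top',):
  for n,z in(('drawer_front',.036),('jar_shoulder',.07)):
   for r in ctrl.tip_of(c,n)[:1]: print(c,r['p'],r['xy'],at(c,r['xy'],z))
E
```

```text
top 0.94 [303.5, 189.7] [0.68116922 0.02756296 0.07      ]
```

View pics/t2c.png

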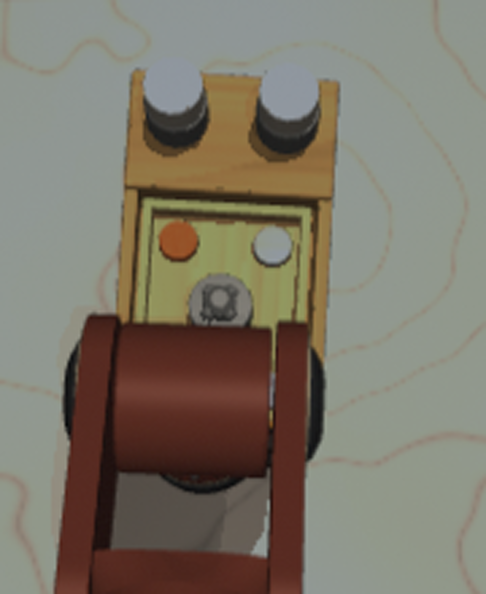

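The crop shows the jar at about (303,190) in the top view, 40 mm further in. The contact force has dropped, so it has probably clicked over. I'll push on gently to confirm the stop.

```bash
python3 -m jog '0 0.002 0 0 0 0 0;0 0.004 0 0 0 0 0;0 0.006 0 0 0 0 0;0 0.006 0 0 0 0 0'
```

```text
t: 5.32
tool_pos: [0.579, 0.039, 0.0356]
tool_rot: [-3.139, 0.133, 0.023]
contact_force: [-20.0, 0.9, 14.0]
opening: 0.0004
grip_force: 10.1
```

```bash
python3 -m jog '0 0.002 0 0 0 0 0;0 0.004 0 0 0 0 0;0 0.004 0 0 0 0 0'
```

```text
t: 5.57
tool_pos: [0.5789, 0.0391, 0.0353]
tool_rot: [-3.138, 0.132, 0.041]
contact_force: [-34.7, 1.2, 27.1]
opening: 0.0001
grip_force: 17.9
```

The push meets a rigid stop at over 20 N, so the drawer is home. I'll retreat and open, then move over towards the cap.

```bash
python3 -m jog '0 -0.03 0 0 0 0 0;0 -0.07 0 0 0 0 0;0.085 -0.09 0 -0.16 0 0 0;0.085 -0.09 0 -0.16 0 0 0;0.085 -0.09 0 -0.16 0 0 0;0.085 -0.09 0 -0.16 0 0 0;0.085 -0.125 0.27 -0.16 0 0 0;0.085 -0.125 0.27 -0.16 0 0 0;0.085 -0.125 0.29 -0.16 0 0 0;0.085 -0.125 0.29 -0.16 0 0 0;0.085 -0.125 0.29 -0.16 0 0 0;0.085 -0.125 0.29 -0.16 0 0 0;0.085 -0.125 0.29 -0.16 0 0 0;0.085 -0.125 0.29 -0.16 0 0 0;0.085 -0.125 0.29 -0.16 0 0 0;0.085 -0.125 0.29 -0.16 0 0 0'; python3 - <<'E'
from h import *
o=ctrl.get_obs(); print(o['tool_pos'])
save('wrist','w3.png');save('top','t3.png');save('scene','s3.png')
for c,n,z in(('top','drawer_front',.036),('top','jar_shoulder',.07),('scene','jar_shoulder',.07),('wrist','cap',0),('top','cap',0),('scene','cap',0)):
   for r in ctrl.tip_of(c,n)[:1]: print(c,n,r['p'],r['xy'],at(c,r['xy'],z))
for r in ctrl.find_in('wrist','cap')[:1]:print(r)
E
```

```text
t: 6.9
tool_pos: [0.4389, -0.24, 0.1963]
tool_rot: [-3.138, 0.135, -0.0]
contact_force: [0.7, 1.1, -0.3]
opening: 0.0851
grip_force: 0.0
[ 0.43891166 -0.24001274  0.19625871]
top drawer_front 0.59 [298.1, 242.3] [0.58871734 0.04011756 0.036     ]
top jar_shoulder 0.57 [301.8, 193.5] [0.67419803 0.03080162 0.07      ]
scene jar_shoulder 0.92 [353.5, 266.9] [0.68251326 0.03159559 0.07      ]
wrist cap 0.92 [370.2, 116.8] [ 0.51616764 -0.29481396  0.        ]
top cap 0.76 [474.7, 281.1] [ 0.51068013 -0.29528751  0.        ]
scene cap 0.83 [192.8, 269.6] [ 0.50809934 -0.29970071  0.        ]
{'extent': [347.0, 86.3, 398.3, 139.9], 'p': 0.86}
```

View pics/w3.png

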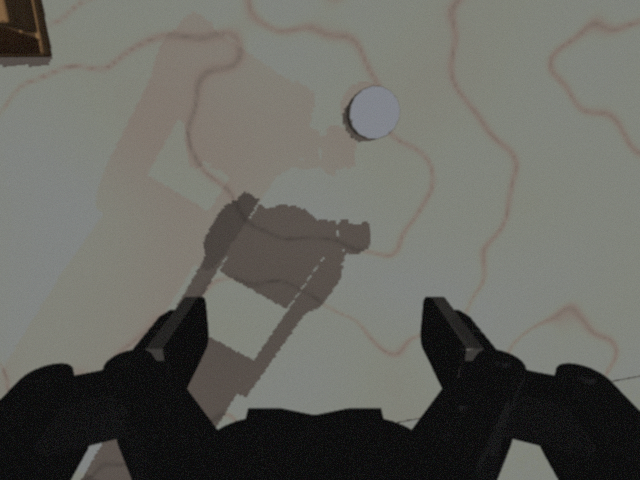

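The cap's top disc is at about (374,112), alone and clear of other things. I'll fit it precisely.

```bash
cat > cap.py <<'E'
from h import *
o=ctrl.get_obs(); im=save('wrist','wtmp.png'); g=cv2.GaussianBlur(cv2.cvtColor(im,7),(5,5),0)
e=ctrl.find_in('wrist','cap')[0]['extent']; x0,y0,x1,y1=[int(v) for v in e]; x0-=8;y0-=8;x1+=8;y1+=8
m=(im[y0:y1,x0:x1].astype(int)); blue=(m[:,:,2]-m[:,:,0]>0)&(m.sum(2)>330)
c=cv2.HoughCircles(g[max(y0,0):y1,x0:x1],cv2.HOUGH_GRADIENT,1,50,param1=60,param2=10,minRadius=20,maxRadius=80)
print('blue',np.argwhere(blue).mean(0)[::-1]+[x0,max(y0,0)],blue.sum())
M=R.from_rotvec(o['tool_rot']).as_matrix()
for k in c[0][:2]:
    uv=k[:2]+[x0,max(y0,0)]; P=at('wrist',uv,.032); print(uv,k[2],P,'tool',M.T@(P-o['tool_pos']))
E
python3 cap.py
```

```text
blue [375.14185464 112.21002506] 1995
[376.5 113.5] 26.6 [ 0.51753813 -0.29593384  0.032     ] tool [0.08293854 0.04936425 0.16436483]
```

```bash
python3 -m jog '0.085 0.083 0.049 0.096 0 0 0;0.085 0.083 0.049 0.096 0 0 0;0.085 0.083 0.049 0.096 0 0 0;0.085 0.083 0.049 0.096 0 0 0;0.085 0.083 0.049 0.096 0 0 0;0.085 0.083 0.049 0.096 0 0 0'; python3 cap.py
```

```text
t: 8.0
tool_pos: [0.5171, -0.2959, 0.0996]
tool_rot: [-3.138, 0.134, 0.003]
contact_force: [-0.4, 0.3, 0.4]
opening: 0.0853
grip_force: 0.0
blue [323.73777778 234.37555556] 450
[311.5 255.5] 32.7 [ 0.51805066 -0.29541627  0.032     ] tool [ 0.00103041 -0.00044471  0.06756026]
```

View pics/wtmp.png

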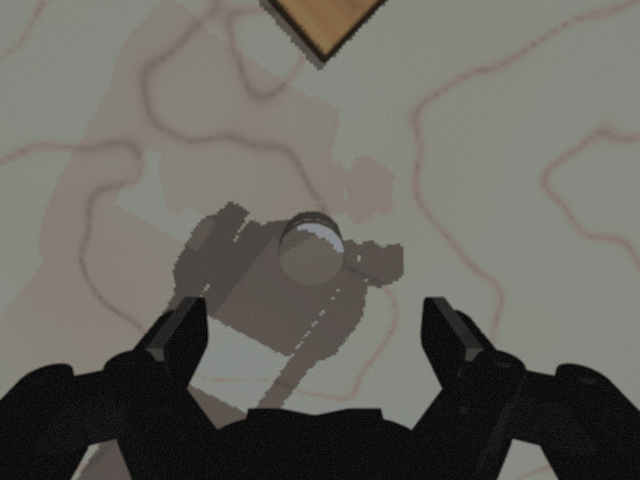

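The cap is centred under the tool, with its disc at (311,253). I'll descend and grip.

```bash
python3 -m jog '0.085 0.001 0 0.04 0 0 0;0.085 0.001 0 0.07 0 0 0;0.085 0.001 0 0.0875 0 0 0;0.085 0.001 0 0.0875 0 0 0;0.03 0.001 0 0.0875 0 0 0;0.03 0.001 0 0.0875 0 0 0;0.03 0.001 0 0.0875 0 0 0;0.03 0.001 0 0.0875 0 0 0;0.03 0.001 0 0.0875 0 0 0;0.03 0.001 0 0.0875 0 0 0;0.03 0.001 0 0.0875 0 0 0;0.03 0.001 0 0.0875 0 0 0' 60
```

```text
t: 9.1
tool_pos: [0.5202, -0.2974, 0.0158]
tool_rot: [3.136, -0.134, 0.006]
contact_force: [-0.4, 0.6, 6.8]
opening: 0.0378
grip_force: 60.6
```

```bash
python3 -m jog '0.03 0 0 -0.03 0 0 0;0.03 0 0 -0.07 0 0 0;0.03 0 0 -0.11 0 0 0;0.03 0 -0.03 -0.15 0 0 0;0.03 0.011 -0.341 -0.184 0 0 0;0.03 0.011 -0.341 -0.184 0 0 0;0.03 0.011 -0.341 -0.184 0 0 0;0.03 0.011 -0.341 -0.184 0 0 0;0.03 0.011 -0.341 -0.184 0 0 0;0.03 0.011 -0.341 -0.184 0 0 0;0.03 0.011 -0.341 -0.184 0 0 0;0.03 0.011 -0.341 -0.184 0 0 0;0.03 0.011 -0.341 -0.184 0 0 0;0.03 0.011 -0.341 -0.184 0 0 0'; python3 - <<'E'
from h import *
o=ctrl.get_obs(); M=R.from_rotvec(o['tool_rot']).as_matrix(); print(o['tool_pos'],M.round(3))
w=save('wrist','w5.png');t=save('top','t5.png');s=save('scene','s5.png')
for c,n,z in(('top','jar_shoulder',.07),('wrist','drawer_front',.036),('wrist','jar_shoulder',.07),('scene','jar_shoulder',.07),('scene','cap',.18),('wrist','cap',.18)):
   for r in ctrl.tip_of(c,n)[:1]: print(c,n,r['p'],r['xy'],at(c,r['xy'],z), M.T@(at(c,r['xy'],z)-o['tool_pos']))
cv2.imwrite('pics/s5c.png',np.hstack([cv2.resize(s[100:340,240:480,::-1],(480,480)),w[:,160:480,::-1]]))
E
```

```text
t: 10.27
tool_pos: [0.5586, 0.0439, 0.1977]
tool_rot: [3.138, -0.129, 0.002]
contact_force: [0.1, 0.2, 0.1]
opening: 0.0377
grip_force: 60.3
[0.55857249 0.04389251 0.1976708 ] [[ 0.997 -0.082  0.001]
 [-0.082 -0.997 -0.001]
 [ 0.001  0.    -1.   ]]
wrist drawer_front 0.6 [319.1, 178.5] [0.59084904 0.03382744 0.036     ] [0.03276767 0.00731281 0.16171991]
wrist jar_shoulder 0.66 [318.8, 51.9] [0.67722785 0.02732959 0.07      ] [0.11943589 0.00670623 0.12784112]
scene jar_shoulder 0.84 [354.8, 267.7] [0.68573306 0.03334449 0.07      ] [1.27418188e-01 1.29125143e-05 1.27849551e-01]
scene cap 0.61 [342.0, 188.6] [0.54681419 0.04795125 0.18      ] [-0.01207676 -0.00308629  0.01765261]
wrist cap 0.68 [312.9, 298.0] [0.55718393 0.04192816 0.18      ] [-0.00124726  0.00206452  0.01766992]
```

View pics/s5c.png

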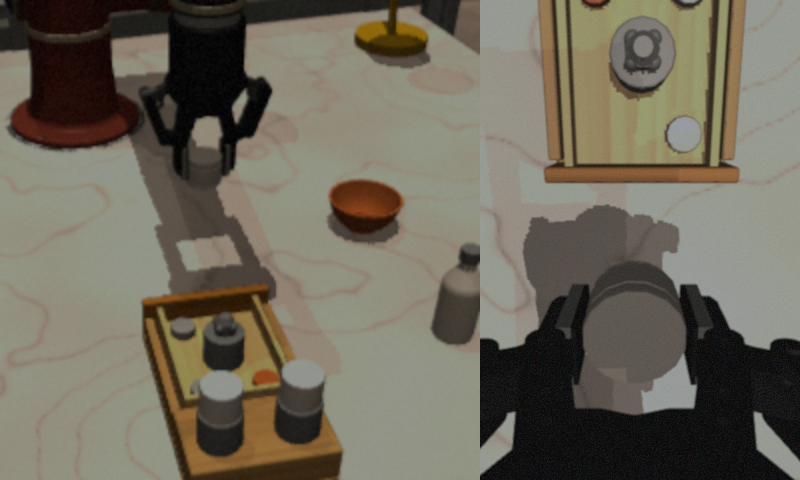

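The cap is held squarely, with its top disc at about (314,337) in the wrist view. The jar's shoulder is at about (322,53) with the neck tip at (323,46), and the drawer is flush with the rack. I'll work out the offset.

```bash
python3 - <<'E'
from h import *
o=ctrl.get_obs(); M=R.from_rotvec(o['tool_rot']).as_matrix(); p=ctrl.camera_params('wrist')
print(p['fx'],p['cx'],p['cy'],np.array(p['tool_from_camera']).round(3).tolist())
w=cv2.imread('pics/w5.png')
cv2.imwrite('pics/w5j.png',np.hstack([cv2.resize(w[0:110,260:390],(650,550),interpolation=2)]))
f=lambda uv,z:(M.T@(at('wrist',uv,z)-o['tool_pos'])).round(4)
print('tip',f((323,46),.09),'sh',f((322.5,52),.07))
for zt in(.20,.205,.21,.215): print('captop',zt,f((314,330),zt), 51*(ray('wrist',(314,330))[0][2]-zt)/p['fx'])
g=cv2.medianBlur(cv2.cvtColor(w,6),5)
for nm,(x0,y0,x1,y1),a,b in(('jar',(270,0,380,110),28,40),('cap',(240,240,390,400),42,62),('tip',(290,20,355,80),6,14)):
  c=cv2.HoughCircles(g[y0:y1,x0:x1],cv2.HOUGH_GRADIENT,1,200,param1=60,param2=8,minRadius=a,maxRadius=b)
  if c is not None: print(nm,c[0][0]+[x0,y0,0])
E
```

```text
365.4885031351838 314.0570608240499 234.85732135495434 [[-0.0, -0.958, -0.286, 0.074], [1.0, -0.0, -0.0, 0.001], [0.0, -0.286, 0.958, -0.134], [0.0, 0.0, 0.0, 1.0]]
tip [0.1195 0.006  0.1066] sh [0.1198 0.0061 0.1266]
captop 0.2 [-0.0055  0.0006 -0.0033] 0.018295231705562645
captop 0.205 [-0.0024  0.0006 -0.0083] 0.01759753534079989
captop 0.21 [ 0.0006  0.0006 -0.0133] 0.01689983897603713
captop 0.215 [ 0.0036  0.0006 -0.0183] 0.01620214261127437
jar [322.5         49.5         33.79999924]
cap [314.5        346.5         55.70000076]
tip [323.5         45.5         10.30000019]
```

View pics/w5j.png

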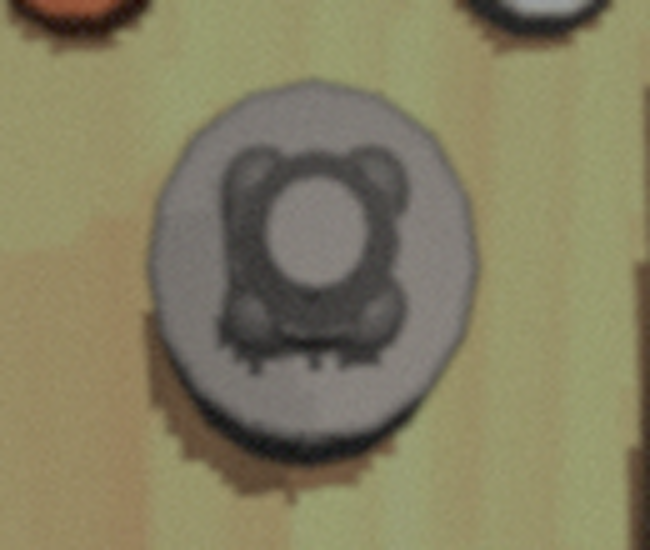

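```bash
python3 - <<'E'
from h import *
p=ctrl.camera_params('wrist'); T=np.linalg.inv(np.array(p['tool_from_camera']))
a=np.linspace(0,6.283,200)
def pr(x,z):
    P=np.c_[x+.02*np.cos(a),0.0006+.02*np.sin(a),np.full(200,z),np.ones(200)]@T.T
    uv=np.c_[P[:,0]/P[:,2]*p['fx']+p['cx'],P[:,1]/P[:,2]*p['fy']+p['cy']]; return np.r_[uv.min(0),uv.max(0)].round(1)
for zt in(-.018,-.016,-.014,-.012):
  for x in(-.003,0,.003): print(zt,x,'top',pr(x,zt),'bot',pr(x,zt+.032))
w=cv2.imread('pics/w5.png'); print(w[250:400:2,314].sum(1).tolist()); print(w[336,255:375].astype(int).sum(1).tolist())
E
```

```text
-0.018 -0.003 top [259.2 295.7 368.7 391.2] bot [269.5 262.8 358.5 343.3]
-0.018 0 top [258.9 287.9 369.1 384.6] bot [269.3 256.3 358.7 337.7]
-0.018 0.003 top [258.5 279.9 369.4 377.9] bot [269.  249.7 359.  331.9]
-0.016 -0.003 top [260.  293.2 367.9 387.6] bot [270.  261.2 358.  340.9]
-0.016 0 top [259.7 285.5 368.3 381.1] bot [269.8 254.8 358.2 335.3]
-0.016 0.003 top [259.3 277.6 368.6 374.4] bot [269.5 248.3 358.5 329.6]
-0.014 -0.003 top [260.8 290.8 367.2 384.1] bot [270.5 259.6 357.5 338.5]
-0.014 0 top [260.4 283.1 367.5 377.6] bot [270.3 253.2 357.7 333. ]
-0.014 0.003 top [260.1 275.4 367.8 371.1] bot [270.1 246.8 357.9 327.3]
-0.012 -0.003 top [261.5 288.4 366.4 380.7] bot [271.  258.  357.  336.2]
-0.012 0 top [261.2 280.8 366.8 374.3] bot [270.8 251.7 357.2 330.7]
-0.012 0.003 top [260.8 273.2 367.1 367.8] bot [270.6 245.4 357.4 325.1]
[257, 245, 236, 259, 270, 239, 182, 160, 163, 159, 158, 162, 161, 166, 159, 190, 211, 163, 154, 162, 192, 236, 273, 265, 272, 272, 260, 264, 268, 269, 264, 262, 269, 272, 274, 260, 260, 267, 258, 272, 257, 259, 276, 264, 262, 254, 268, 270, 257, 273, 266, 264, 253, 260, 255, 259, 267, 276, 263, 260, 260, 264, 264, 257, 266, 247, 276, 291, 292, 293, 288, 300, 291, 301, 287]
[60, 58, 35, 48, 32, 27, 72, 105, 194, 257, 261, 264, 267, 266, 270, 260, 265, 263, 264, 261, 268, 260, 268, 263, 259, 262, 261, 257, 269, 247, 261, 259, 264, 263, 268, 268, 254, 265, 266, 257, 267, 276, 255, 253, 268, 262, 260, 263, 272, 265, 265, 255, 263, 268, 264, 267, 248, 267, 265, 264, 271, 261, 261, 261, 260, 262, 257, 271, 266, 267, 259, 266, 258, 266, 260, 262, 271, 253, 274, 263, 267, 262, 273, 263, 262, 269, 269, 267, 274, 265, 259, 256, 263, 265, 259, 265, 260, 256, 270, 255, 254, 274, 263, 259, 269, 260, 275, 257, 267, 241, 196, 104, 40, 26, 47, 29, 81, 29, 59, 68]
```

The cap fits at (-0.003, 0.0006) in the tool frame, with its underside 18 mm ahead of the TCP. The jar is at (0.1195, 0.006), which agrees with the 0.677 m implied by the drawer stop. I'll move above the neck.

```bash
python3 -m jog '0.03 0.04 0.003 0 0 0 0;0.03 0.08 0.0055 0 0 0 0;0.03 0.11 0.0055 0.02 0 0 0;0.03 0.1223 0.0055 0.045 0 0 0;0.03 0.1223 0.0055 0.07 0 0 0;0.03 0.1223 0.0055 0.08 0 0 0;0.03 0.1223 0.0055 0.08 0 0 0;0.03 0.1223 0.0055 0.08 0 0 0'; python3 - <<'E'
from h import *
s=save('scene','s6.png');w=save('wrist','w6.png')
cv2.imwrite('pics/s6c.png',np.hstack([cv2.resize(s[180:300,290:410,::-1],(480,480),interpolation=2),w[:,160:480,::-1]]))
E
```

```text
t: 11.38
tool_pos: [0.6792, 0.0267, 0.1165]
tool_rot: [-3.139, 0.134, 0.002]
contact_force: [0.3, 0.4, -0.0]
opening: 0.0381
grip_force: 60.3
```

View pics/s6c.png

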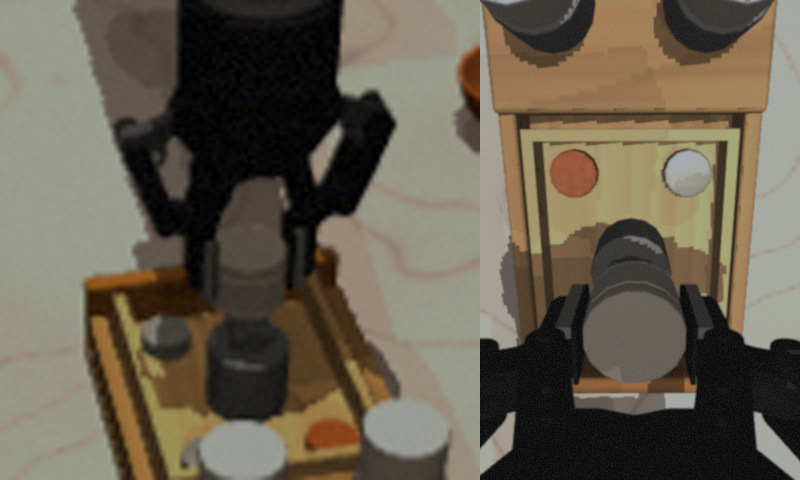

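The cap hangs directly over the neck: cap column 250 and jar column 247 in the 4x crop. I'll descend slowly.

```bash
python3 -m jog '0.03 0 0 0.004 0 0 0;0.03 0 0 0.008 0 0 0;0.03 0 0 0.011 0 0 0;0.03 0 0 0.013 0 0 0;0.03 0 0 0.013 0 0 0' 80; python3 -m jog '0.03 0 0 0.003 0 0 0;0.03 0 0 0.005 0 0 0;0.03 0 0 0.005 0 0 0'
```

```text
t: 11.9
tool_pos: [0.6793, 0.0269, 0.1031]
tool_rot: [-3.139, 0.134, 0.002]
contact_force: [0.4, -0.2, -0.1]
opening: 0.038
grip_force: 81.1
t: 12.15
tool_pos: [0.6801, 0.0269, 0.0993]
tool_rot: [-3.138, 0.134, -0.001]
contact_force: [-0.9, 0.3, 2.3]
opening: 0.0377
grip_force: 82.0
```

```bash
python3 -m jog '0.03 0 0 0.002 0 0 0;0.03 0 0 0.004 0 0 0;0.03 0 0 0.004 0 0 0'; python3 -m jog '0.03 0 0 0.002 0 0 0;0.03 0 0 0.004 0 0 0;0.03 0 0 0.004 0 0 0'
```

```text
t: 12.4
tool_pos: [0.6811, 0.0275, 0.0981]
tool_rot: [-3.137, 0.134, -0.005]
contact_force: [-3.7, 2.4, 11.5]
opening: 0.0372
grip_force: 83.0
t: 12.65
tool_pos: [0.6811, 0.0279, 0.0943]
tool_rot: [-3.137, 0.133, -0.005]
contact_force: [-2.9, 2.2, 4.4]
opening: 0.0373
grip_force: 82.0
```

```bash
python3 -m jog '0.03 -0.001 0.001 0.002 0 0 0;0.03 -0.001 0.001 0.004 0 0 0;0.03 -0.001 0.001 0.004 0 0 0'; python3 -m jog '0.03 0 0 0.002 0 0 0;0.03 0 0 0.003 0 0 0;0.03 0 0 0.003 0 0 0'
```

```text
t: 12.9
tool_pos: [0.6788, 0.0269, 0.0862]
tool_rot: [-3.137, 0.134, -0.001]
contact_force: [0.7, 5.6, 0.1]
opening: 0.0376
grip_force: 81.5
t: 13.15
tool_pos: [0.6793, 0.0269, 0.0859]
tool_rot: [-3.137, 0.133, -0.001]
contact_force: [-3.2, 6.5, 10.4]
opening: 0.0379
grip_force: 82.8
```

The cap has clicked and sits against a rigid stop at 10 N. I'll relieve the sideways load and check that it stays steady.

```bash
python3 -m jog '0.03 -0.0005 -0.0015 0.0005 0 0 0;0.03 -0.0005 -0.0015 0.0005 0 0 0;0.03 -0.0005 -0.0015 0.0005 0 0 0;0.03 -0.0005 -0.0015 0.0005 0 0 0'; python3 -m jog '0.03 0 0 0 0 0 0;0.03 0 0 0 0 0 0;0.03 0 0 0 0 0 0;0.03 0 0 0 0 0 0;0.03 0 0 0 0 0 0;0.03 0 0 0 0 0 0'; python3 - <<'E'
from h import *
s=save('scene','s7.png')
cv2.imwrite('pics/s7c.png',cv2.resize(s[180:300,290:410,::-1],(480,480),interpolation=2))
print(ctrl.get_obs()['contact_force'])
E
```

```text
t: 13.48
tool_pos: [0.6793, 0.0271, 0.0859]
tool_rot: [3.138, -0.133, 0.003]
contact_force: [-3.8, 1.7, 11.4]
opening: 0.0375
grip_force: 82.7
t: 13.98
tool_pos: [0.6793, 0.0271, 0.0859]
tool_rot: [3.138, -0.133, 0.003]
contact_force: [-3.5, 1.6, 10.7]
opening: 0.0374
grip_force: 82.7
[-3.40630168  0.74417614 11.19808664]
```

View pics/s7c.png

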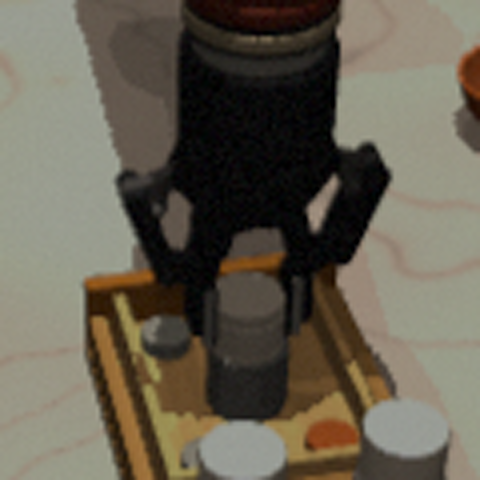

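The cap sits flush on the jar's shoulder, with the seam at about (248,355) in the crop. It is held at a steady 11 N and the drawer is home. I'll hand it in.

```bash
python3 -c "
from station import ctrl
print(ctrl.finish_job())"
```

```text
the job is handed in; nothing more can be done
None
```

I handed the job in at about 14 s: the drawer is pushed home against its stop, and the cap has clicked on flush with the jar's shoulder and is still held down at about 11 N. The hand-in returned no verdict.

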